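# Riddle the tumbling balls out of the plaster plugs, then tip out the plugs

### The job

Three white plaster plugs have come out of the tumbler in the riddle basket together with five small red ceramic balls. Lift the basket by its grip and shake or rock it over the grey bin until all five balls have dropped through the grid into the bin while all three plugs stay in the basket, then tip the plugs out of the basket's open mouth into the blue tray. Finally stand the empty basket upright in the middle of the black rubber mat again and let go, leaving the jar, tape and beaker where they are.

Things in the scene. Friction and masses are not known exactly. Their poses are not given: they have to be found in the camera images.
- basket_handle (a point): Centre of the grip of the riddle basket (aluminium scoop, 163 x 109 mm, 99 mm high, 0.4 kg loaded). The grip is a flat-sided wooden bar over the basket on two side posts: 20 mm thick (x), 20 mm high, 109 mm long (y). It lies 89 mm above the basket's underside and 39 mm above the plugs' tops. Axes: z up, x from the open mouth to the closed back wall, 80 mm from the grip.
- basket_mouth (a point): Middle of the basket's open mouth (no wall, no sill), at the floor's top, 80 mm from the grip toward -x and 73 mm lower. The plugs stand on the level grid floor between the side walls (46 mm high, 97 mm apart): rocked gently, they stay put at a dip of the mouth of 15 to 18 degrees, and slide out over the mouth at 26 to 36 degrees, depending on friction.
- basket_heel (a point): Middle of the line where the grid ends and the heel begins, 50 mm from the grip toward +x and 73 mm lower. From mouth to here the floor is four 3 mm rods along x with 17 mm gaps. From here to the back wall, 30 mm on, it is solid and slopes down 10 degrees: the balls lie along that wall while the basket is level, and roll to the grid and drop through when the mouth is dipped over 10 degrees; some lodge till rocked again.
- ball_bin: Grey open plastic bin for the balls, fixed, 142 x 142 mm and 45 mm high with 3 mm walls and a slightly raised rolled rim (48 mm); origin at the centre of its underside, z up, sides along x and y.
- plug_tray: Blue open plastic tray for the plugs, fixed, the same shape and size as the grey bin; origin at the centre of its underside, z up, sides along x and y.
- mat: Black rubber mat, fixed, 150 x 150 mm and 3 mm thick, on which the basket stands at the start; origin at the centre of its underside.
- plug_0_center (a point): Centre of a white plaster plug, a blunt cone 44 mm across and 34 mm high, 56 g; one of three that stand on the basket's grid.
- plug_1_center (a point): Centre of a white plaster plug, a blunt cone 44 mm across and 34 mm high, 56 g; one of three that stand on the basket's grid.
- plug_2_center (a point): Centre of a white plaster plug, a blunt cone 44 mm across and 34 mm high, 56 g; one of three that stand on the basket's grid.
- ball_0_center (a point): Centre of a terracotta-red ceramic tumbling ball, 12 mm across, 10 g; one of five that lie in the basket's sloping heel.
- ball_1_center (a point): Centre of a terracotta-red ceramic tumbling ball, 12 mm across, 10 g; one of five that lie in the basket's sloping heel.
- ball_2_center (a point): Centre of a terracotta-red ceramic tumbling ball, 12 mm across, 10 g; one of five that lie in the basket's sloping heel.
- ball_3_center (a point): Centre of a terracotta-red ceramic tumbling ball, 12 mm across, 10 g; one of five that lie in the basket's sloping heel.
- ball_4_center (a point): Centre of a terracotta-red ceramic tumbling ball, 12 mm across, 10 g; one of five that lie in the basket's sloping heel.
- colour_jar: Bystander: jar of orange ceramic colour with a black lid, 48 mm wide and 58 mm high; origin under its centre. Not to be moved.
- tape: Bystander: roll of tan tape lying flat, 99 mm wide and 25 mm high; origin under its centre. Not to be moved.
- beaker: Bystander: grey beaker, 71 mm wide and 93 mm high; origin under its centre. Not to be moved.
There are look-alikes about, which are no part of the job. What is shaped like the part that bears plug_1_center but purple or yellow is not meant.

How it is judged:
By the outcome, as a careful person would: the job done as asked, in the order asked, and still so for the second after the job is handed in, with the robot touching nothing.
It also fails if it takes over 72 s, if anything falls off the work surface, if the arm or the gripper's body presses on something with over 40 N, if the wrist force passes 120 N, or if a joint passes its speed limit or range.

### The arm

A 6-joint arm with a two-finger parallel gripper is mounted at the origin on a cart in front of the work surface, level with it; the furniture and walls round the work are solid. World frame = base frame: x ahead of the robot, y to its left, z up, the work surface at z = 0. Lengths are in m, angles in rad, forces in N, time in s.
With the tool pointing down it reaches from about 0.3 to 0.825 m from the base axis. Payload 5.4 kg.
Tool frame: the origin (TCP) lies at the very end of the fingers, on their centre line; the grasp point (between the pads) lies 19 mm behind it; z points along the fingers, y is the line along which they close (so a half turn about z gives the same grasp; the last joint's range is limited). The gripper opens to 92 mm and grips with 3 to 60 N. Pads are 20 mm wide; open, the fingers measure 128 mm over their backs; the gripper's body (75 mm by 189 mm) begins 69 mm behind the grasp point.
Start: joints at [1.063, 0.158, 1.597, -0, 1.386, -0.21], TCP at [0.169, 0.55, 0.215] pointing down, gripper open.
Joint ranges: [-2.91, 2.91], [-0.94, 2.29], [0.18, 2.7], [-1.29, 4.43], [0.17, 2.64], [-3, 3]. Speed limits (rad/s): [2.57, 2.57, 3.14, 3.14, 3.14, 3.14].

### API

Orientations are given as a rotation vector (axis times angle).
In Python, from workcell import manip gives the robot as it stands.
- The arm moves only by the shell command python3 -m creep 'ROWS' [OPENING] [FORCE]. ROWS is JSON, a list of rows, each a list of 2 entries, a list of its own where there are three numbers: the shift along the tool's x, y, z as a fraction of full scale, then the turn, a rotation vector about the tool's x, y, z as a fraction of full scale. A call has 1 to 10 rows; each row is the pose to reach, as a shift and turn from the pose commanded when the call began, along the tool's axes at that moment; what a row does not reach only later rows make up. Full scale, the value 1, is 0.2 m for a shift and 90 degrees for a turn. A row lasts 1/8 s, in which the tool goes at most 62.5 mm and 10.7 degrees, less where a joint would pass 70% of its speed; a pose out of reach is approached as far as the arm can. A call with a number of a shift or a turn outside -1 to 1 is refused whole. A call with a gripper value outside its range is refused whole. OPENING is the closure, from 0 (fully open) to 1 (shut), set as the call begins (- or left out, the last holds). The fingers move at their own pace and stop on an object; FORCE is the grip in N (left out, the last holds). Time passes only in rows, so rows that repeat a pose let the fingers close. It gives the time, the measured TCP pose, the force, the opening and the grip force at its end, in the units of the state.
- manip.sense(): the state, without advancing time (a new reading comes with each control period).
- manip.grab_frame(name): name is "side" or "top" or "wrist"; returns (picture, depth): 480x640x3 uint8, blue, green, red; 480x640 float32, m along the optical axis (not along the pixel's ray), 0 where there is no reading.
- manip.camera_params(name): a dict with "fx", "fy", "cx", "cy" (pixels), "k1" (the pictures are not rectified: a ray, as slopes to the right and down, at radius r is drawn at 1 + k1 r^2 times it, then the intrinsics apply), "rvec" (rotation vector, rad) and "tvec" (3), from world to camera coordinates, as OpenCV has them; the wrist camera has in their place "T_tool_cam" (4x4, takes a point from camera to tool coordinates, whose origin is the TCP and whose axes are the flange's). Camera axes: x right, y down, z forward; pixel columns grow to the right and rows downward; lengths in m; the calibration is good to about 2 mm. A picture is of the moment at which its call begins: read the wrist's pose just before it. camera_params takes no time and is no camera call.
- manip.job_done(): hands the job in; it is judged then, once.
The state is a dict: "time": time; "joints": joint angles; "qd": joint speeds; "tau": joint torques, N m; "tcp_pos": TCP position; "orientation": TCP orientation; "ft_force": force on the tool from outside, world axes, zero at the start; "ft_torque": the same for the moment, N m; "grip_width": finger opening in m; "grip_force": force on a finger pad.
Only numpy, scipy, OpenCV 4.12 (cv2) and the standard library are available. Lean on these libraries where they do the work, as an engineer would, in place of code of your own. Each camera call takes 0.05 s, during which the arm holds its last target. There are 200 camera calls.

## Working session

There is one attempt and no reset: what is moved stays moved. The work goes in short steps, Python scripts to look and compute and a shell command to move; the robot and the scene stay as the last step left them, time stands still between calls to the robot, and variables do not carry over. Pictures are saved under pics/ and viewed, at most 10 in all, crops included, and the job is handed in when it is done.

```bash
mkdir -p pics; cat > h.py <<'E'
from workcell import manip
import numpy as np, cv2
from scipy.spatial.transform import Rotation as R
def cloud(name):
    s=manip.sense(); img,d=manip.grab_frame(name); p=manip.camera_params(name)
    K=np.array([[p['fx'],0,p['cx']],[0,p['fy'],p['cy']],[0,0,1]])
    v,u=np.mgrid[0:480,0:640]
    n=cv2.undistortPoints(np.stack([u,v],-1).reshape(-1,1,2).astype(np.float64),K,np.array([p['k1'],0,0,0.])).reshape(480,640,2)
    P=np.dstack([n[...,0]*d,n[...,1]*d,d])
    if 'rvec' in p:
        Rm=R.from_rotvec(np.ravel(p['rvec'])).as_matrix(); W=(P-np.ravel(p['tvec']))@Rm
    else:
        T=np.array(p['T_tool_cam']); W=P@T[:3,:3].T+T[:3,3]
        W=W@R.from_rotvec(s['orientation']).as_matrix().T+s['tcp_pos']
    W[d==0]=np.nan
    return img,W
E
python3 - <<'E'
from h import *
print(manip.sense())
for n in('top','side'):
    i,W=cloud(n); cv2.imwrite(f'pics/{n}0.png',i); np.save(f'{n}0.npy',W)
E
```

```text
{'time': 0.0, 'joints': array([ 1.06287292e+00,  1.59038203e-01,  1.59821007e+00, -3.09125640e-05,
        1.38619787e+00, -2.10089189e-01]), 'qd': array([ 0.00198913,  0.00142818, -0.00080737,  0.00032433, -0.00171066,
        0.00089463]), 'tau': array([-1.00660731e-03, -3.85560930e+01, -3.22111773e+01,  7.01007829e-02,
        3.78810894e-02, -1.57812137e-04]), 'tcp_pos': array([0.16844933, 0.54912364, 0.21363611]), 'orientation': array([-4.66008227e-01, -3.10620679e+00,  2.74206618e-03]), 'ft_force': array([-0.81142602, -0.34378116,  0.01775162]), 'ft_torque': array([-0.00205518,  0.02226367,  0.03292547]), 'grip_force': 0.0, 'grip_width': 0.09219935894451332}
```

View pics/top0.png

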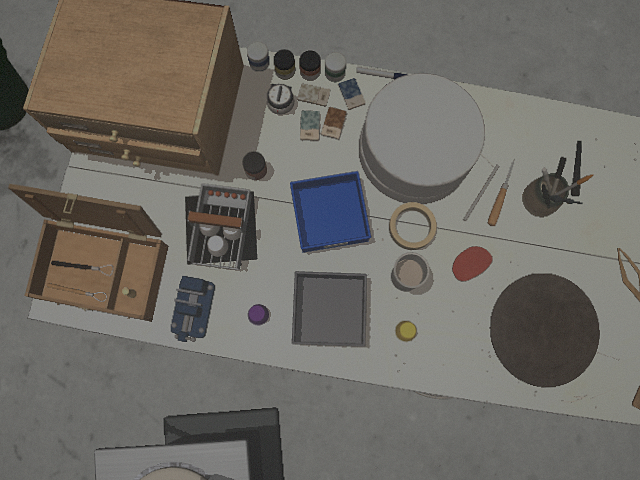

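View pics/side0.png

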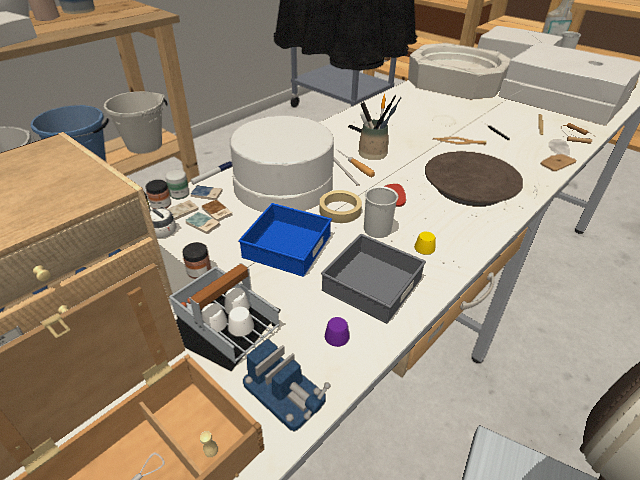

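The top picture shows the basket with its orange-brown grip at about (219,219), its heel with red balls at (222,195) and its mouth toward (217,265). The blue tray is at (331,211), the grey bin at (331,308), the jar at (255,163), the tape at (413,225) and the beaker at (411,272). The purple (258,314) and yellow (406,330) cones are look-alikes; the three white plugs in the basket near (216,240) are the ones meant.

```bash
python3 - <<'E'
from h import *
W=np.load('top0.npy'); i=cv2.imread('pics/top0.png')
for n,(u,v) in dict(grip=(219,219),heel=(222,195),table=(270,260),jar=(255,160),beaker=(411,262),blue=(331,211),grey=(331,308),purple=(258,312),vice=(192,308),tape=(413,206),boxlid=(150,225),drawer=(210,150)).items(): print(n,W[v,u].round(3))
hsv=cv2.cvtColor(i,cv2.COLOR_BGR2HSV)
def rect(m,n):
    P=W[m]; P=P[~np.isnan(P).any(1)]
    r=cv2.minAreaRect(P[:,:2].astype(np.float32)); print(n,len(P),np.round(r[0],4),np.round(r[1],4),round(r[2],1),'z',np.nanpercentile(P[:,2],[5,50,95]).round(3)); return P
v,u=np.mgrid[0:480,0:640]
box=lambda a,b,c,d:(u>a)&(u<b)&(v>c)&(v<d)
rect((hsv[...,0]>105)&(hsv[...,0]<130)&(hsv[...,1]>150)&box(280,380,165,260)&(W[...,2]>.038),'bluerim')
rect(box(285,375,262,355)&(W[...,2]>.038),'greyrim')
g=box(183,250,195,240)&(W[...,2]>.085)&(W[...,2]<.115)&(hsv[...,0]<20)&(hsv[...,1]>90); P=rect(g,'grip')
rect(box(178,262,178,275)&(i.max(2)<50)&(W[...,2]<.012),'mat')
rect(box(183,258,180,275)&(W[...,2]>.03),'basket')
t=manip.camera_params('top'); print(t)
o=cv2.resize(i[150:360,140:400],None,fx=3,fy=2.8); 
cv2.imwrite('pics/crop.png',cv2.resize(i[165:290,165:285],(768,600),interpolation=cv2.INTER_CUBIC))
E
```

```text
grip [ 0.584 -0.148  0.104]
heel [ 0.66  -0.145  0.017]
table [ 0.513 -0.236  0.   ]
jar [ 0.717 -0.224  0.059]
beaker [ 0.474 -0.526  0.045]
blue [ 0.607 -0.375  0.002]
grey [ 0.399 -0.355  0.005]
purple [ 0.402 -0.206  0.033]
vice [ 0.418 -0.078  0.066]
tape [ 0.596 -0.547  0.028]
boxlid [ 0.574 -0.021  0.145]
drawer [ 0.719 -0.142  0.133]
bluerim 201 [ 0.5983 -0.3703] [0.1453 0.1442] 4.5 z [0.046 0.049 0.053]
greyrim 837 [ 0.3954 -0.3506] [0.147  0.1478] 82.8 z [0.043 0.048 0.052]
grip 489 [ 0.5863 -0.1386] [0.1063 0.0207] 77.3 z [0.099 0.103 0.107]
mat 1489 [ 0.5868 -0.135 ] [0.1498 0.1598] 88.8 z [0.001 0.005 0.009]
basket 2067 [ 0.5876 -0.1401] [0.1103 0.1667] 76.5 z [0.033 0.054 0.105]
{'fx': 604.6835497037267, 'fy': 604.6835497037267, 'cx': 317.3758984049276, 'cy': 243.55740859754897, 'k1': -0.1434378976248604, 'rvec': array([ 2.02114354, -2.21054542,  0.22310553]), 'tvec': array([-0.28973004,  0.5556234 ,  1.17202967])}
```

View pics/crop.png

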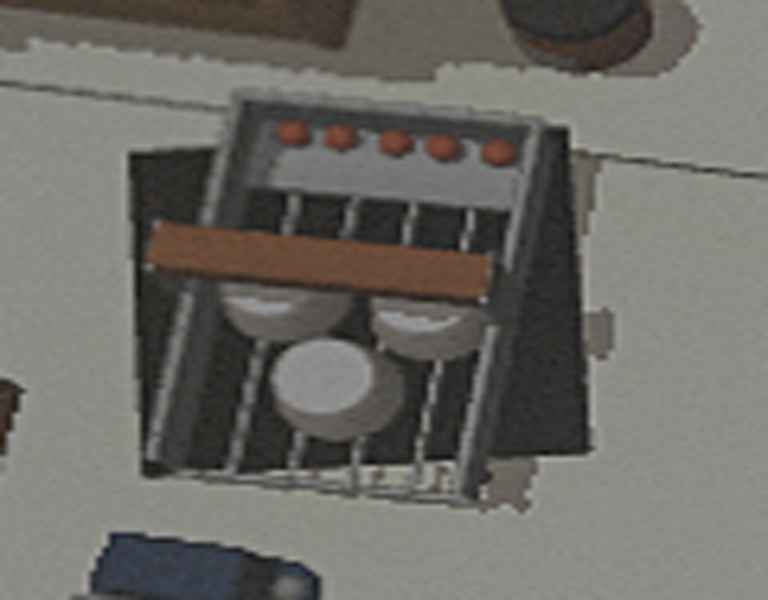

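The crop confirms it: three white plugs stand on the grid at (285,300), (430,315) and (335,385), and five red balls lie along the back wall at (290–500,130–150), with the mouth toward the robot. The sizes match too: the grip is 106x21 mm with its top at 0.103, and both rims are at 0.048. Basket yaw is about -13°.

```bash
cat > plan.py <<'E'
# usage: plan.py x y z yaw dip  (TCP target; yaw/dip of basket in deg) -> shift, turn in creep units
from h import *; import sys
def Rt(yaw,dip):
    c,s=np.cos(np.radians(yaw)),np.sin(np.radians(yaw))
    B=np.array([[-s,c,0],[c,s,0],[0,0,-1.]]).T
    return R.from_matrix(B)*R.from_rotvec([-np.radians(dip),0,0])
def plan(p,yaw,dip):
    s=manip.sense(); Rc=R.from_rotvec(s['orientation'])
    print('shift',(Rc.inv().apply(np.array(p)-s['tcp_pos'])/.2).round(3),'turn',((Rc.inv()*Rt(yaw,dip)).as_rotvec()/(np.pi/2)).round(3))
if __name__=='__main__':
    a=list(map(float,sys.argv[1:])); plan(a[:3],a[3],a[4])
E
python3 plan.py .586 -.139 .2 -13 0
python3 - <<'E'
from h import *
W=np.load('top0.npy')
def mx(n,x0,x1,y0,y1,z0=.03):
    m=(W[...,0]>x0)&(W[...,0]<x1)&(W[...,1]>y0)&(W[...,1]<y1)&(W[...,2]>z0); P=W[m]; print(n,len(P),P.min(0).round(3),P.max(0).round(3)) if len(P) else print(n,0)
mx('cab',.67,1.1,-.2,.2,.07); mx('cabnear',.67,.72,-.3,.2,.07); mx('lid',.4,.67,-.07,.15); mx('drum',.62,1.,-.75,-.44,.06); mx('beaker',.4,.54,-.6,-.45,.06); mx('jar',.68,.76,-.27,-.2,.03); mx('vice',.33,.5,-.15,0,.03)
E
```

```text
shift [-3.006 -2.677  0.072] turn [-0.001  0.001  0.955]
cab 28835 [ 0.698 -0.2    0.07 ] [1.028 0.195 0.256]
cabnear 1305 [ 0.698 -0.143  0.07 ] [0.72  0.034 0.252]
lid 4860 [ 0.4  -0.07  0.03] [0.635 0.15  0.244]
drum 11051 [ 0.62  -0.695  0.06 ] [ 0.85  -0.451  0.143]
beaker 405 [ 0.416 -0.551  0.06 ] [ 0.487 -0.481  0.102]
jar 441 [ 0.689 -0.243  0.031] [ 0.736 -0.2    0.067]
vice 1084 [ 0.352 -0.105  0.03 ] [ 0.5   -0.     0.073]
```

```bash
python3 - <<'E'
from h import *
for n in('top0','side0'):
    W=np.load(n+'.npy')
    for z0,z1 in((.10,.15),(.15,.2),(.2,.3)):
        for y0 in np.arange(-.25,.05,.04):
            m=(W[...,0]>.45)&(W[...,0]<.76)&(W[...,1]>y0)&(W[...,1]<y0+.04)&(W[...,2]>z0)&(W[...,2]<z1)
            if m.sum(): print(n,z0,round(y0,2),m.sum(),W[m][:,0].min().round(3),W[m][:,0].max().round(3))
E
```

```text
top0 0.1 -0.21 100 0.564 0.589
top0 0.1 -0.17 380 0.571 0.759
top0 0.1 -0.13 375 0.578 0.74
top0 0.1 -0.09 181 0.587 0.753
top0 0.1 -0.05 236 0.569 0.759
top0 0.1 -0.01 307 0.571 0.742
top0 0.1 0.03 291 0.584 0.754
top0 0.15 -0.17 225 0.706 0.76
top0 0.15 -0.13 259 0.699 0.72
top0 0.15 -0.09 252 0.71 0.731
top0 0.15 -0.05 353 0.573 0.742
top0 0.15 -0.01 410 0.575 0.753
top0 0.15 0.03 311 0.588 0.76
top0 0.2 -0.17 440 0.707 0.76
top0 0.2 -0.13 699 0.709 0.76
top0 0.2 -0.09 589 0.716 0.76
top0 0.2 -0.05 575 0.577 0.76
top0 0.2 -0.01 599 0.577 0.76
top0 0.2 0.03 435 0.592 0.76
side0 0.1 -0.21 111 0.565 0.589
side0 0.1 -0.17 324 0.569 0.758
side0 0.1 -0.13 636 0.579 0.747
side0 0.1 -0.09 474 0.587 0.722
side0 0.1 -0.05 782 0.57 0.734
side0 0.1 -0.01 1364 0.572 0.746
side0 0.1 0.03 1536 0.584 0.754
side0 0.15 -0.17 156 0.708 0.728
side0 0.15 -0.13 673 0.7 0.73
side0 0.15 -0.09 769 0.71 0.736
side0 0.15 -0.05 1226 0.574 0.749
side0 0.15 -0.01 1821 0.575 0.759
side0 0.15 0.03 1887 0.588 0.76
side0 0.2 -0.17 322 0.707 0.76
side0 0.2 -0.13 1145 0.708 0.76
side0 0.2 -0.09 1178 0.719 0.76
side0 0.2 -0.05 1528 0.578 0.76
side0 0.2 -0.01 2185 0.579 0.76
side0 0.2 0.03 1863 0.591 0.76
```

```bash
python3 -m creep '[[[-0.1,-0.1,-0.3],[0,0,0.1]],[[-0.3,-0.3,-0.7],[0,0,0.2]],[[-0.55,-0.5,-0.7],[0,0,0.3]],[[-0.8,-0.7,-0.7],[0,0,0.4]],[[-1,-0.9,-0.7],[0,0,0.5]],[[-1,-0.9,-0.7],[0,0,0.6]],[[-1,-0.9,-0.7],[0,0,0.7]],[[-1,-0.9,-0.7],[0,0,0.8]],[[-1,-0.9,-0.7],[0,0,0.9]],[[-1,-0.9,-0.7],[0,0,0.955]]]' 0; python3 plan.py .586 -.139 .3 -13 0
```

```text
time: 1.35
tcp_pos: [0.3069, 0.3187, 0.3541]
orientation: [-2.462, -1.951, 0.001]
ft_force: [-0.2, -0.1, 0.6]
grip_width: 0.0919
grip_force: 0.0
shift [-1.909  1.882  0.271] turn [-0.     0.    -0.002]
```

```bash
python3 -m creep '[[[-0.2,0.2,0],[0,0,0]],[[-0.4,0.4,0],[0,0,0]],[[-0.6,0.6,0],[0,0,0]],[[-0.8,0.8,0],[0,0,0]],[[-1,1,0],[0,0,0]],[[-1,1,0],[0,0,0]]]' && python3 -m creep '[[[-0.2,0.2,0],[0,0,0]],[[-0.4,0.4,0],[0,0,0]],[[-0.6,0.6,0],[0,0,0]],[[-0.8,0.8,0],[0,0,0]],[[-0.9,0.87,0],[0,0,0]],[[-0.909,0.88,0],[0,0,0]],[[-0.909,0.88,0],[0,0,0]]]'; python3 plan.py .586 -.139 .075 -13 0
python3 - <<'E'
from h import *
i,W=cloud('wrist'); cv2.imwrite('pics/w1.png',i)
hsv=cv2.cvtColor(i,cv2.COLOR_BGR2HSV)
m=(abs(W[...,2]-.103)<.007)&(hsv[...,0]<20)&(hsv[...,1]>90)&(np.hypot(W[...,0]-.586,W[...,1]+.139)<.08)
P=W[m]; print(len(P),cv2.minAreaRect(P[:,:2].astype(np.float32)) if len(P) else 0, P[:,2].mean() if len(P) else 0)
E
```

```text
time: 2.1
tcp_pos: [0.4577, 0.0762, 0.3535]
orientation: [-2.463, -1.948, 0.003]
ft_force: [0.1, 0.5, 0.4]
grip_width: 0.0923
grip_force: 0.0
time: 2.98
tcp_pos: [0.5873, -0.1361, 0.3547]
orientation: [-2.457, -1.957, -0.0]
ft_force: [0.7, -0.1, 0.3]
grip_width: 0.0917
grip_force: 0.0
shift [-0.016 -0.003  1.398] turn [-0.    -0.     0.001]
1284 ((0.5883658528327942, -0.13973501324653625), (0.10640823841094971, 0.019293971359729767), 76.8828125) 0.10250246207491888
```

View pics/w1.png

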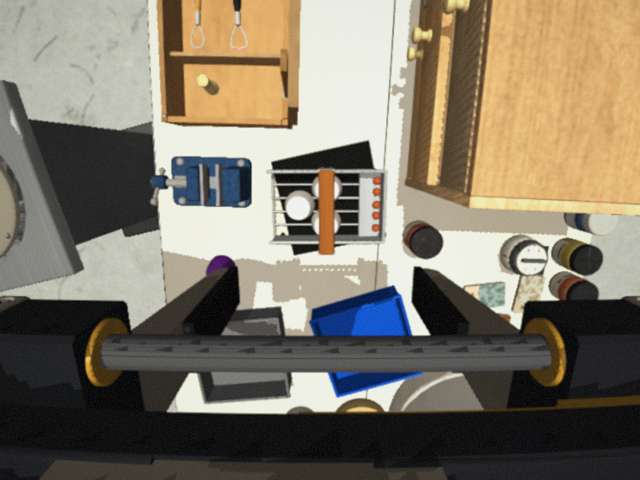

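The wrist picture shows the grip at (327,211), aligned with the fingers' closing line, and the knobs of the cabinet at (415,45), clear of the way down. Both cameras agree on the grip to 2 mm: (0.588,-0.139), yaw -13°.

```bash
python3 -m creep '[[[-0.015,0.003,0.2],[0,0,0]],[[-0.015,0.003,0.45],[0,0,0]],[[-0.015,0.003,0.7],[0,0,0]],[[-0.015,0.003,0.9],[0,0,0]],[[-0.015,0.003,1.0],[0,0,0]],[[-0.015,0.003,1],[0,0,0]]]' && python3 plan.py .5875 -.139 .074 -13 0
```

```text
time: 3.78
tcp_pos: [0.5868, -0.1398, 0.154]
orientation: [-2.457, -1.955, 0.001]
ft_force: [-0.1, 0.8, 0.1]
grip_width: 0.092
grip_force: 0.0
shift [0.004 0.003 0.4  ] turn [-0.001 -0.     0.   ]
```

```bash
python3 -m creep '[[[0.004,0.003,0.1],[0,0,0]],[[0.004,0.003,0.2],[0,0,0]],[[0.004,0.003,0.3],[0,0,0]],[[0.004,0.003,0.4],[0,0,0]],[[0.004,0.003,0.4],[0,0,0]]]' && python3 -m creep '[[[0,0,0],[0,0,0]],[[0,0,0],[0,0,0]],[[0,0,0],[0,0,0]],[[0,0,0],[0,0,0]],[[0,0,0],[0,0,0]],[[0,0,0],[0,0,0]],[[0,0,0],[0,0,0]],[[0,0,0],[0,0,0]]]' 0.85 50
```

```text
time: 4.4
tcp_pos: [0.5865, -0.1395, 0.072]
orientation: [-2.456, -1.953, 0.003]
ft_force: [-0.4, 0.5, 0.2]
grip_width: 0.0918
grip_force: 0.0
time: 5.4
tcp_pos: [0.588, -0.1401, 0.0746]
orientation: [-2.458, -1.955, 0.001]
ft_force: [-1.5, 0.4, 0.4]
grip_width: 0.0197
grip_force: 50.0
```

```bash
python3 -m creep '[[[0,0,-0.02],[0,0,0]],[[0,0,-0.06],[0,0,0]],[[0,0,-0.12],[0,0,0]],[[0,0,-0.2],[0,0,0]],[[0,0,-0.28],[0,0,0]],[[0,0,-0.36],[0,0,0]],[[0,0,-0.43],[0,0,0]],[[0,0,-0.47],[0,0,0]],[[0,0,-0.5],[0,0,0]],[[0,0,-0.5],[0,0,0]]]' 
python3 - <<'E'
from h import *
W=np.load('top0.npy'); i=cv2.imread('pics/top0.png'); v,u=np.mgrid[0:480,0:640]
# bins: rim orientation, robust
for n,c in(('grey',(.395,-.35)),('blue',(.598,-.37))):
    m=(abs(W[...,0]-c[0])<.12)&(abs(W[...,1]-c[1])<.12)&(W[...,2]>.04)&(W[...,2]<.06); m=m.astype(np.uint8)
    l,lab,st,_=cv2.connectedComponentsWithStats(m); k=1+st[1:,4].argmax(); P=W[lab==k]; print(n,st[k],cv2.minAreaRect(P[:,:2].astype(np.float32)))
i,Wn=cloud('wrist'); cv2.imwrite('pics/w2.png',i)
it,Wt=cloud('top'); cv2.imwrite('pics/t2.png',it)
for n,im,Q in(('wrist',i,Wn),('top',it,Wt)):
    m=(np.hypot(Q[...,0]-.587,Q[...,1]+.137)<.13)&(im.max(2)<60)&(Q[...,2]<.012)
    l,lab,st,_=cv2.connectedComponentsWithStats(m.astype(np.uint8)); k=1+st[1:,4].argmax(); P=Q[lab==k]; print(n,len(P),cv2.minAreaRect(P[:,:2].astype(np.float32)),P[:,2].mean())
E
python3 plan.py .42 -.35 .19 -5 0
```

```text
time: 6.65
tcp_pos: [0.5883, -0.1402, 0.1748]
orientation: [2.459, 1.955, 0.0]
ft_force: [-1.0, -0.1, -4.7]
grip_width: 0.0197
grip_force: 50.0
grey [292 271  75  76 825] ((0.39541226625442505, -0.35056474804878235), (0.1469767838716507, 0.14777998626232147), 82.76315307617188)
blue [290 171  81  79 786] ((0.5997492074966431, -0.37075531482696533), (0.14802199602127075, 0.14711196720600128), 4.681985378265381)
wrist 4923 ((0.594988226890564, -0.08557714521884918), (0.04732639342546463, 0.14732395112514496), 89.31721496582031) 0.0036836133501046576
top 1113 ((0.5909285545349121, -0.1897512972354889), (0.04897047579288483, 0.15133385360240936), 84.30413055419922) 0.00450445527883338
shift [-1.212 -0.581 -0.08 ] turn [-0.001 -0.    -0.089]
```

View pics/t2.png

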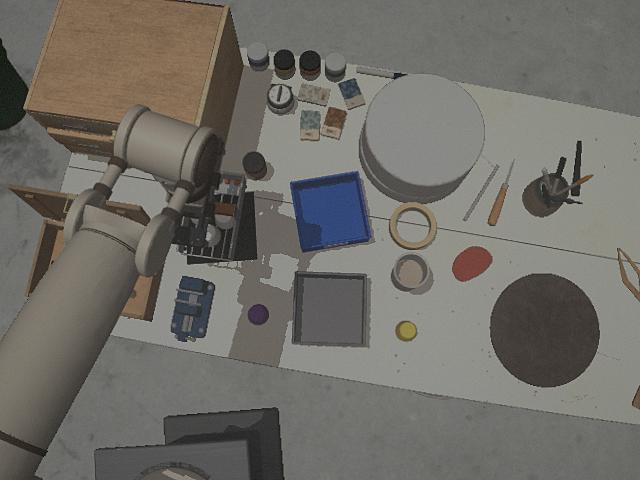

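The grip holds and the basket is hanging at (215,215). Next I carry it gently to over the grey bin.

```bash
python3 plan.py .387 -.35 .17 -7 0; python3 -m creep '[[[-0.02,-0.02,0],[0,0,0]],[[-0.08,-0.07,0],[0,0,0]],[[-0.16,-0.14,0],[0,0,0]],[[-0.26,-0.22,0],[0,0,-0.01]],[[-0.36,-0.3,0],[0,0,-0.02]],[[-0.46,-0.38,0],[0,0,-0.03]],[[-0.56,-0.45,0],[0,0,-0.04]],[[-0.66,-0.52,0],[0,0,-0.05]],[[-0.73,-0.57,0],[0,0,-0.06]],[[-0.76,-0.6,0],[0,0,-0.066]]]';  python3 plan.py .387 -.35 .17 -7 0
```

```text
shift [-1.249 -0.742  0.02 ] turn [-0.001 -0.    -0.067]
time: 8.0
tcp_pos: [0.4357, -0.262, 0.1746]
orientation: [-2.356, -2.079, 0.0]
ft_force: [-0.5, 0.1, -3.9]
grip_width: 0.0198
grip_force: 50.0
shift [-0.467 -0.187  0.023] turn [-0.     0.    -0.002]
```

```bash
python3 -m creep '[[[-0.03,-0.01,0],[0,0,0]],[[-0.09,-0.03,0],[0,0,0]],[[-0.18,-0.07,0.005],[0,0,0]],[[-0.28,-0.11,0.01],[0,0,0]],[[-0.37,-0.15,0.015],[0,0,0]],[[-0.43,-0.175,0.02],[0,0,0]],[[-0.46,-0.185,0.023],[0,0,0]],[[-0.467,-0.187,0.023],[0,0,0]]]' && python3 -m creep '[[[0,0,0],[-0.01,0,0]],[[0,0,0],[-0.03,0,0]],[[0,0,0],[-0.055,0,0]],[[0,0,0],[-0.08,0,0]],[[0,0,0],[-0.105,0,0]],[[0,0,0],[-0.13,0,0]],[[0,0,0],[-0.145,0,0]],[[0,0,0],[-0.15,0,0]],[[0,0,0],[-0.15,0,0]],[[0,0,0],[-0.15,0,0]]]'
python3 - <<'E'
from h import *
for n in('top','side','wrist'):
    i,W=cloud(n); cv2.imwrite(f'pics/{n}3.png',i)
a=cv2.imread('pics/side3.png')[190:350,230:450]; b=cv2.imread('pics/wrist3.png')
cv2.imwrite('pics/m3.png',np.hstack([cv2.resize(a,(420,300)),cv2.resize(b,(380,300))]))
E
```

```text
time: 9.0
tcp_pos: [0.3884, -0.3494, 0.1699]
orientation: [-2.354, -2.08, -0.0]
ft_force: [0.1, -0.3, -4.0]
grip_width: 0.0197
grip_force: 50.0
time: 10.25
tcp_pos: [0.3886, -0.3494, 0.1701]
orientation: [2.215, 1.958, 0.232]
ft_force: [0.5, 0.2, -4.2]
grip_width: 0.0194
grip_force: 50.0
```

View pics/m3.png

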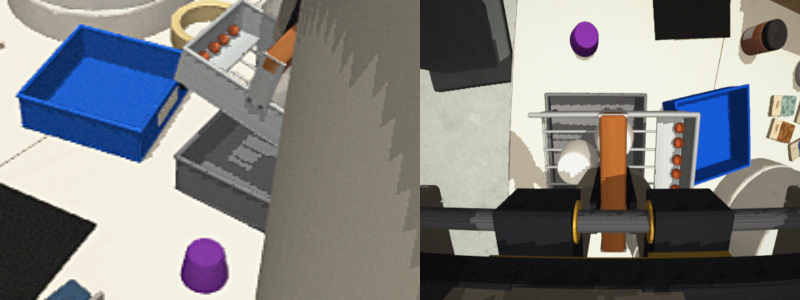

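The right half shows the red balls still along the back wall at (678,125–187) and the plugs still on the grid. The heel is sitting well over the bin's right side, so I'll check the real tilt and count the balls.

```bash
cat > chk.py <<'E'
from h import *
def chk():
    s=manip.sense(); Rc=R.from_rotvec(s['orientation'])
    i,W=cloud('wrist'); T=Rc.inv().apply((W-s['tcp_pos']).reshape(-1,3)).reshape(W.shape)
    hsv=cv2.cvtColor(i,cv2.COLOR_BGR2HSV)
    z=Rc.apply([0,1,0]); print('t',round(s['time'],2),'tool dip',round(np.degrees(np.arcsin(z[2])),1))
    # bar top, in tool frame
    m=(abs(T[...,1])<.009)&(abs(T[...,0])<.05)&(abs(T[...,2]+.028)<.008); P=T[m]; c=P.mean(0); n=np.linalg.svd(P-c,full_matrices=False)[2][2]; n*=np.sign(n[2]); print('bar',len(P),c.round(4),'tilt about x',np.degrees(np.arctan2(n[1],n[2])).round(1))
    red=((hsv[...,0]<8)|(hsv[...,0]>174))&(hsv[...,1]>120)&(hsv[...,2]>60)
    l,lab,st,ce=cv2.connectedComponentsWithStats(red.astype(np.uint8))
    for k in range(1,l):
        if 12<st[k,4]<900: print('red',st[k,4],ce[k].round(0),np.nanmedian(T[lab==k],0).round(3),'w',np.nanmedian(W[lab==k],0).round(3))
    wh=(hsv[...,1]<40)&(hsv[...,2]>110)&(T[...,2]<.045)&(T[...,2]>.012)&(abs(T[...,0])<.05)&(abs(T[...,1]+.015)<.09)
    l,lab,st,ce=cv2.connectedComponentsWithStats(wh.astype(np.uint8))
    for k in range(1,l):
        if st[k,4]>60: print('white',st[k,4],ce[k].round(0),np.nanmedian(T[lab==k],0).round(3))
    return i
if __name__=='__main__':
    import sys; cv2.imwrite(sys.argv[1],chk()) if len(sys.argv)>1 else chk()
E
python3 chk.py
```

```text
t 10.4 tool dip 13.5
bar 6715 [ 0.0104  0.     -0.028 ] tilt about x 0.5
white 346 [240. 186.] [ 0.049 -0.048  0.023]
white 311 [403. 186.] [0.049 0.044 0.023]
white 369 [353. 222.] [0.029 0.016 0.022]
white 168 [298. 222.] [ 0.028 -0.015  0.024]
white 3134 [261. 260.] [ 0.006 -0.038  0.021]
```

```bash
sed -i 's/red=.*/red=(hsv[...,0]<20)\&(hsv[...,1]>90)\&(hsv[...,2]>50)\&(T[...,2]>.02)\&(T[...,2]<.2)\&(abs(T[...,0])<.09)\&(abs(T[...,1])<.12)/' chk.py; python3 chk.py | grep red; python3 -m creep '[[[0,0,0],[0.03,0,0]],[[0,0,0],[0.04,0,0]],[[0,0,0],[0.02,0,0]],[[0,0,0],[-0.005,0,0]],[[0,0,0],[-0.018,0,0]],[[0,0,0],[-0.02,0,0]],[[0,0,0],[-0.02,0,0]],[[0,0,0],[-0.02,0,0]]]'; python3 chk.py
```

```text
red 258 [437. 204.] [0.035 0.073 0.049] w [ 0.474 -0.324  0.14 ]
red 248 [435. 228.] [0.02  0.073 0.049] w [ 0.472 -0.34   0.14 ]
red 237 [433. 256.] [0.001 0.073 0.049] w [ 0.47  -0.359  0.14 ]
red 225 [432. 278.] [-0.015  0.073  0.049] w [ 0.469 -0.374  0.14 ]
red 73 [429. 298.] [-0.031  0.073  0.051] w [ 0.467 -0.39   0.137]
time: 11.5
tcp_pos: [0.3885, -0.3494, 0.1701]
orientation: [2.195, 1.94, 0.26]
ft_force: [-0.0, 0.4, -4.0]
grip_width: 0.0198
grip_force: 50.0
t 11.5 tool dip 15.3
bar 6693 [ 0.0103  0.     -0.028 ] tilt about x 0.6
red 255 [418. 205.] [0.035 0.06  0.047] w [ 0.463 -0.323  0.141]
red 234 [417. 229.] [0.02  0.06  0.047] w [ 0.46  -0.338  0.141]
red 224 [415. 257.] [0.001 0.06  0.046] w [ 0.458 -0.357  0.141]
red 222 [414. 279.] [-0.015  0.06   0.047] w [ 0.456 -0.373  0.141]
red 55 [412. 299.] [-0.031  0.06   0.049] w [ 0.455 -0.389  0.139]
white 345 [240. 186.] [ 0.049 -0.048  0.023]
white 311 [404. 186.] [0.049 0.044 0.023]
white 350 [353. 222.] [0.029 0.016 0.022]
white 168 [298. 222.] [ 0.028 -0.015  0.024]
white 3143 [261. 260.] [ 0.006 -0.038  0.021]
```

They roll now. I hold the dip and look again.

```bash
python3 -m creep '[[[0,0,0],[0,0,0]],[[0,0,0],[0,0,0]],[[0,0,0],[0,0,0]],[[0,0,0],[0,0,0]]]' >/dev/null; python3 chk.py
```

```text
t 12.05 tool dip 15.3
bar 6701 [ 0.0103  0.     -0.028 ] tilt about x 0.6
red 100 [313. 169.] [ 0.055 -0.011  0.159] w [ 0.426 -0.299  0.014]
white 346 [239. 186.] [ 0.049 -0.048  0.023]
white 305 [403. 186.] [0.049 0.044 0.023]
white 363 [353. 222.] [0.028 0.016 0.022]
white 163 [298. 222.] [ 0.028 -0.015  0.024]
white 3133 [261. 260.] [ 0.006 -0.038  0.021]
```

```bash
python3 -m creep '[[[0,0,0],[0.03,0,0]],[[0,0,0],[0.07,0,0]],[[0,0,0],[0.11,0,0]],[[0,0,0],[0.15,0,0]],[[0,0,0],[0.17,0,0]],[[0,0,0],[0.17,0,0]],[[0,0,0],[0.17,0,0]],[[0,0,0],[0.17,0,0]]]' >/dev/null; python3 chk.py pics/w4.png; python3 - <<'E'
from h import *
a,W=cloud('top'); b,_=cloud('side'); w=cv2.imread('pics/w4.png')[130:330,180:500]
cv2.imwrite('pics/m4.png',np.vstack([cv2.resize(w,(560,350),interpolation=2),np.hstack([cv2.resize(a[250:370,270:400],(280,250),interpolation=2),cv2.resize(b[220:340,300:450],(280,250),interpolation=2)])]))
E
```

```text
t 13.1 tool dip 0.0
bar 6737 [ 0.0104  0.     -0.0281] tilt about x 0.4
red 128 [359. 170.] [0.053 0.032 0.156] w [ 0.427 -0.3    0.014]
red 84 [366. 204.] [0.021 0.039 0.156] w [ 0.43  -0.333  0.014]
red 113 [365. 225.] [0.001 0.039 0.156] w [ 0.427 -0.353  0.014]
red 112 [365. 251.] [-0.025  0.039  0.156] w [ 0.424 -0.379  0.014]
white 347 [240. 186.] [ 0.049 -0.047  0.023]
white 314 [404. 186.] [0.049 0.044 0.023]
white 357 [353. 222.] [0.028 0.016 0.022]
white 212 [299. 223.] [ 0.028 -0.015  0.023]
white 3079 [261. 260.] [ 0.006 -0.038  0.021]
```

View pics/m4.png

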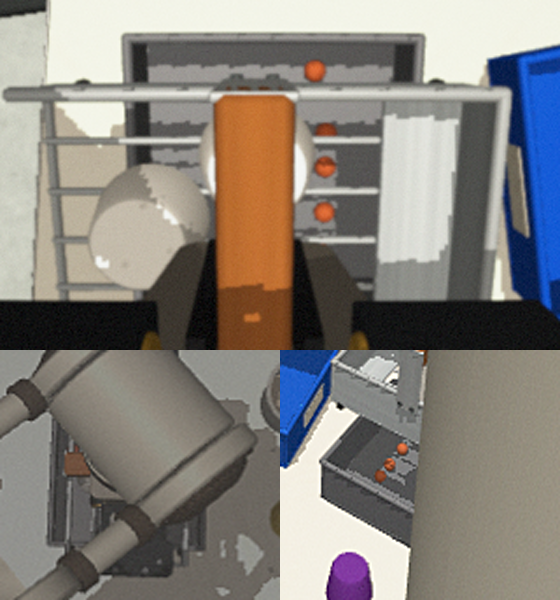

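Four balls are in the bin, at about (315,70), (325,130), (325,167) and (324,211), and the plugs are in place. The fifth is hidden by the gripper. I'll rock once more, then shift the basket aside level so the bin can be seen.

```bash
python3 -m creep '[[[0,0,0],[-0.03,0,0]],[[0,0,0],[-0.07,0,0]],[[0,0,0],[-0.11,0,0]],[[0,0,0],[-0.145,0,0]],[[0,0,0],[-0.165,0,0]],[[0,0,0],[-0.175,0,0]],[[0,0,0],[-0.175,0,0]],[[0,0,0],[-0.14,0,0]],[[0,0,0],[-0.11,0,0]],[[0,0,0],[-0.11,0,0]]]' >/dev/null; python3 -m creep '[[[0,0,0],[-0.03,0,0]],[[0,0,0],[-0.055,0,0]],[[0,0,0],[-0.065,0,0]],[[0,0,0],[-0.065,0,0]],[[0,0,0],[-0.065,0,0]],[[0,0,0],[-0.03,0,0]],[[0,0,0],[0.02,0,0]],[[0,0,0],[0.07,0,0]],[[0,0,0],[0.1,0,0]],[[0,0,0],[0.11,0,0]]]'; python3 chk.py; python3 plan.py .56 -.25 .2 -7 0
```

```text
time: 15.75
tcp_pos: [0.3892, -0.3493, 0.17]
orientation: [2.353, 2.081, -0.0]
ft_force: [-0.8, 0.7, -3.5]
grip_width: 0.0199
grip_force: 50.0
t 15.75 tool dip 0.0
bar 6732 [ 0.0104  0.     -0.0281] tilt about x 0.3
red 129 [358. 170.] [0.053 0.031 0.156] w [ 0.427 -0.3    0.014]
red 78 [365. 204.] [0.021 0.038 0.156] w [ 0.43  -0.333  0.014]
red 111 [364. 225.] [0.001 0.038 0.156] w [ 0.427 -0.353  0.014]
red 107 [364. 251.] [-0.026  0.038  0.156] w [ 0.424 -0.379  0.014]
white 345 [241. 186.] [ 0.049 -0.047  0.023]
white 313 [404. 186.] [0.049 0.044 0.023]
white 324 [353. 222.] [0.029 0.016 0.023]
white 243 [299. 223.] [ 0.028 -0.015  0.023]
white 3160 [260. 260.] [ 0.006 -0.039  0.021]
shift [ 0.597  0.787 -0.15 ] turn [-0. -0. -0.]
```

```bash
python3 -m creep '[[[0.01,0.01,-0.01],[0,0,0]],[[0.04,0.05,-0.03],[0,0,0]],[[0.1,0.12,-0.06],[0,0,0]],[[0.18,0.2,-0.09],[0,0,0]],[[0.27,0.29,-0.12],[0,0,0]],[[0.37,0.37,-0.15],[0,0,0]],[[0.47,0.45,-0.15],[0,0,0]],[[0.56,0.52,-0.15],[0,0,0]],[[0.62,0.57,-0.15],[0,0,0]],[[0.64,0.58,-0.15],[0,0,0]]]'; cat > bin.py <<'E'
from h import *
for n in('top','side','wrist'):
    i,W=cloud(n); cv2.imwrite(f'pics/{n}5.png',i); hsv=cv2.cvtColor(i,cv2.COLOR_BGR2HSV)
    m=(hsv[...,0]<20)&(hsv[...,1]>90)&(hsv[...,2]>40)&(W[...,2]<.045)
    l,lab,st,ce=cv2.connectedComponentsWithStats(m.astype(np.uint8))
    for k in range(1,l):
        w=np.nanmedian(W[lab==k],0)
        if st[k,4]>4 and np.hypot(w[0]-.395,w[1]+.35)<.2: print(n,st[k,4],ce[k].round(0),w.round(3))
E
python3 bin.py; python3 chk.py
```

```text
time: 17.05
tcp_pos: [0.52, -0.2357, 0.2002]
orientation: [2.353, 2.082, 0.0]
ft_force: [-0.7, -0.5, -3.4]
grip_width: 0.0194
grip_force: 50.0
top 20 [320. 295.] [ 0.428 -0.335  0.015]
top 21 [329. 295.] [ 0.425 -0.353  0.016]
top 21 [342. 295.] [ 0.423 -0.38   0.015]
top 21 [303. 297.] [ 0.426 -0.3    0.014]
top 21 [353. 297.] [ 0.417 -0.403  0.015]
side 24 [372. 261.] [ 0.417 -0.4    0.012]
side 28 [365. 267.] [ 0.423 -0.379  0.013]
side 28 [358. 274.] [ 0.426 -0.352  0.012]
side 28 [353. 280.] [ 0.428 -0.332  0.012]
side 352 [417. 351.] [ 0.282 -0.34  -0.13 ]
side 7 [397. 364.] [ 0.31  -0.311 -0.152]
side 20 [399. 373.] [ 0.302 -0.309 -0.178]
t 17.2 tool dip -0.0
bar 6738 [ 0.0103  0.     -0.028 ] tilt about x 0.4
white 352 [240. 186.] [ 0.049 -0.048  0.023]
white 316 [404. 186.] [0.049 0.045 0.023]
white 332 [353. 222.] [0.029 0.016 0.022]
white 239 [299. 223.] [ 0.028 -0.015  0.023]
white 3247 [259. 260.] [ 0.006 -0.039  0.021]
```

All five balls are in the grey bin: five blobs in the top picture at (303..353,296), z about 0.015. The plugs are still in the basket, so on to the blue tray.

```bash
python3 plan.py .658 -.366 .175 4.7 0; python3 - <<'E'
from h import *
i,Q=cloud('top')
m=(np.hypot(Q[...,0]-.587,Q[...,1]+.137)<.14)&(i.max(2)<60)&(Q[...,2]<.012)
l,lab,st,_=cv2.connectedComponentsWithStats(m.astype(np.uint8)); k=1+st[1:,4].argmax(); P=Q[lab==k]; print(st[k],len(P),cv2.minAreaRect(P[:,:2].astype(np.float32)),P[:,2].mean())
E
```

```text
shift [-0.554  0.77   0.125] turn [-0.     0.    -0.131]
[ 186  197   46   67 2316] 2316 ((0.5914376974105835, -0.10864730179309845), (0.09627636522054672, 0.1462787538766861), 89.43771362304688) 0.0045932171351539776
```

```bash
python3 -m creep '[[[-0.01,0.02,0],[0,0,0]],[[-0.05,0.08,0],[0,0,-0.01]],[[-0.12,0.16,0],[0,0,-0.03]],[[-0.2,0.27,0],[0,0,-0.05]],[[-0.28,0.38,0.02],[0,0,-0.07]],[[-0.36,0.49,0.05],[0,0,-0.09]],[[-0.43,0.6,0.08],[0,0,-0.11]],[[-0.5,0.69,0.11],[0,0,-0.125]],[[-0.54,0.75,0.12],[0,0,-0.131]],[[-0.554,0.77,0.125],[0,0,-0.131]]]'; python3 plan.py .658 -.366 .175 4.7 0;python3 chk.py|grep white
```

```text
time: 18.55
tcp_pos: [0.6585, -0.3664, 0.1741]
orientation: [-2.129, -2.309, 0.0]
ft_force: [-0.1, 0.6, -3.3]
grip_width: 0.0196
grip_force: 50.0
shift [ 0.002 -0.002 -0.004] turn [-0. -0. -0.]
white 336 [238. 186.] [ 0.049 -0.049  0.023]
white 316 [404. 186.] [0.049 0.045 0.023]
white 337 [353. 222.] [0.028 0.016 0.023]
white 220 [299. 223.] [ 0.028 -0.015  0.023]
white 3235 [259. 260.] [ 0.006 -0.039  0.021]
```

```bash
python3 -m creep '[[[0,0,0],[-0.03,0,0]],[[0,0,0],[-0.08,0,0]],[[0,0,0],[-0.13,0,0]],[[0,0,0],[-0.18,0,0]],[[0,0,0],[-0.22,0,0]],[[0,0,0],[-0.26,0,0]],[[0,0,0],[-0.28,0,0]],[[0,0,0],[-0.3,0,0]],[[0,0,0],[-0.31,0,0]],[[0,0,0],[-0.32,0,0]]]'; python3 chk.py|grep -v red; python3 -m creep '[[[0,0,0],[-0.01,0,0]],[[0,0,0],[-0.02,0,0]],[[0,0,0],[-0.03,0,0]],[[0,0,0],[-0.04,0,0]],[[0,0,0],[-0.05,0,0]],[[0,0,0],[-0.06,0,0]],[[0,0,0],[-0.07,0,0]],[[0,0,0],[-0.08,0,0]],[[0,0,0],[-0.09,0,0]],[[0,0,0],[-0.09,0,0]]]';  python3 chk.py pics/w6.png; python3 - <<'E'
from h import *
b,_=cloud('side'); cv2.imwrite('pics/m6.png',np.hstack([cv2.resize(b[150:330,200:380],(400,400),interpolation=2),cv2.resize(cv2.imread('pics/w6.png')[100:400,170:470],(400,400))]))
E
```

```text
time: 19.85
tcp_pos: [0.6585, -0.3654, 0.1752]
orientation: [1.865, 2.026, 0.521]
ft_force: [-0.3, 0.1, -3.1]
grip_width: 0.0198
grip_force: 50.0
t 19.85 tool dip 28.8
bar 6710 [ 0.0104  0.     -0.0279] tilt about x 0.6
white 343 [240. 186.] [ 0.049 -0.048  0.023]
white 303 [404. 186.] [0.049 0.045 0.023]
white 298 [352. 221.] [0.029 0.016 0.023]
white 201 [298. 222.] [ 0.028 -0.015  0.023]
white 3197 [258. 261.] [ 0.005 -0.04   0.022]
time: 21.15
tcp_pos: [0.6583, -0.3656, 0.175]
orientation: [1.783, 1.935, 0.646]
ft_force: [-0.1, -0.7, -2.9]
grip_width: 0.0195
grip_force: 50.0
t 21.15 tool dip 36.9
bar 6695 [ 0.0104  0.     -0.0278] tilt about x 0.8
white 343 [241. 186.] [ 0.049 -0.047  0.023]
white 303 [403. 186.] [0.049 0.044 0.023]
white 1804 [167. 220.] [ 0.028 -0.097  0.036]
white 1942 [203. 285.] [-0.012 -0.075  0.026]
```

View pics/m6.png

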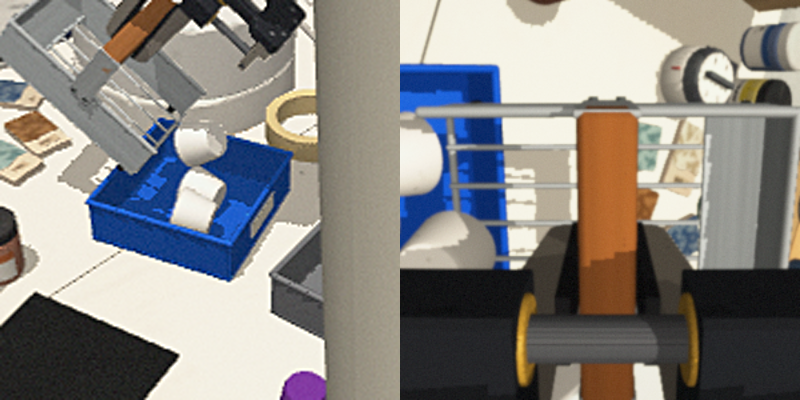

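Two plugs lie in the tray at (200,195), and a third is just leaving the mouth at (200,145). I'll hold and look again.

```bash
python3 -m creep '[[[0,0,0],[0,0,0]],[[0,0,0],[0,0,0]],[[0,0,0],[0,0,0]],[[0,0,0],[0,0,0]],[[0,0,0],[0,0,0]],[[0,0,0],[0,0,0]]]' >/dev/null; python3 chk.py pics/w7.png; python3 - <<'E'
from h import *
b,W=cloud('side'); cv2.imwrite('pics/m7.png',np.hstack([cv2.resize(b[150:330,200:380],(400,400),interpolation=2),cv2.resize(cv2.imread('pics/w7.png')[100:400,120:420],(400,400))]))
E
```

```text
t 22.0 tool dip 36.9
bar 6709 [ 0.0103  0.     -0.0278] tilt about x 1.0
white 338 [241. 186.] [ 0.049 -0.047  0.023]
white 301 [402. 186.] [0.049 0.044 0.023]
```

View pics/m7.png

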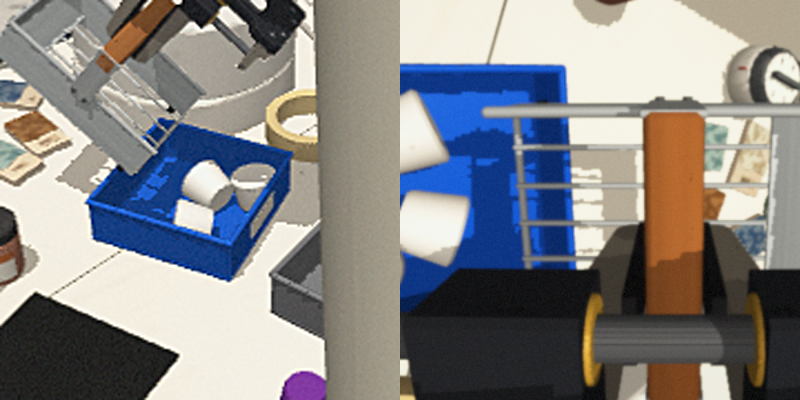

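All three plugs lie in the tray, at (207,183), (195,215) and (253,180), and the basket is empty. I'll raise and level it, then measure the mat.

```bash
python3 plan.py .64 -.33 .24 0 0; python3 -m creep '[[[-0.02,-0.02,-0.05],[0.03,0,0]],[[-0.04,-0.05,-0.1],[0.07,0,0]],[[0,0.1,-0.26],[0.13,0,0]],[[0,0.1,-0.28],[0.2,0,0]],[[0,0.1,-0.3],[0.27,0,0]],[[0,0.1,-0.3],[0.33,0,0]],[[0,0.1,-0.3],[0.38,0,0]],[[0,0.1,-0.3],[0.41,0,0]],[[0,0.1,-0.3],[0.41,0,0]]]'
cat > mat.py <<'E'
from h import *
for n in('top','side','wrist'):
    i,Q=cloud(n)
    m=(np.hypot(Q[...,0]-.587,Q[...,1]+.137)<.13)&(i.max(2)<60)&(Q[...,2]<.012)&(Q[...,2]>-.006)
    l,lab,st,_=cv2.connectedComponentsWithStats(m.astype(np.uint8))
    if l<2: print(n,0); continue
    k=1+st[1:,4].argmax(); P=Q[lab==k]; print(n,len(P),cv2.minAreaRect(P[:,:2].astype(np.float32)),P.min(0).round(3),P.max(0).round(3))
E
python3 mat.py
```

```text
shift [ 0.185  0.133 -0.306] turn [ 0.41  -0.017  0.051]
time: 23.22
tcp_pos: [0.6393, -0.3667, 0.2344]
orientation: [2.127, 2.312, 0.001]
ft_force: [0.1, 0.4, -2.1]
grip_width: 0.0194
grip_force: 50.0
top 69 ((0.526782214641571, -0.20325934886932373), (0.015432510524988174, 0.03129441291093826), 54.555057525634766) [ 0.517 -0.209 -0.   ] [ 0.542 -0.188  0.01 ]
side 5238 ((0.5933886170387268, -0.1355908215045929), (0.15059861540794373, 0.14997978508472443), 89.3590087890625) [ 0.518 -0.211 -0.   ] [ 0.669 -0.06   0.008]
wrist 9443 ((0.5936673283576965, -0.1718062460422516), (0.0773116946220398, 0.14791572093963623), 89.2470703125) [ 0.519 -0.211  0.001] [ 0.668 -0.134  0.007]
```

Mat centre is (0.593,-0.136), seen whole by the side camera at 150x150 mm, and the wrist camera agrees.

```bash
python3 plan.py .591 -.136 .18 -1 0; python3 -m creep '[[[0.1,-0.01,0],[0,0,0]],[[0.25,-0.03,0],[0,0,0.01]],[[0.42,-0.06,0],[0,0,0.02]],[[0.6,-0.1,0],[0,0,0.03]],[[0.78,-0.14,0],[0,0,0.04]],[[0.92,-0.19,0],[0,0,0.05]],[[0.99,-0.21,0],[0,0,0.06]],[[1,-0.21,0],[0,0,0.063]],[[1,-0.21,0],[0,0,0.063]]]'; python3 plan.py .591 -.136 .105 -1 0
```

```text
shift [ 1.172 -0.141  0.275] turn [ 0.    -0.     0.063]
time: 24.5
tcp_pos: [0.5805, -0.1722, 0.2351]
orientation: [2.24, 2.202, 0.0]
ft_force: [0.2, -0.6, -1.3]
grip_width: 0.0194
grip_force: 50.0
shift [0.182 0.049 0.651] turn [0. 0. 0.]
```

```bash
python3 -m creep '[[[0.08,0.02,0.03],[0,0,0]],[[0.16,0.04,0.1],[0,0,0]],[[0.182,0.049,0.2],[0,0,0]],[[0.182,0.049,0.3],[0,0,0]],[[0.182,0.049,0.4],[0,0,0]],[[0.182,0.049,0.5],[0,0,0]],[[0.182,0.049,0.58],[0,0,0]],[[0.182,0.049,0.63],[0,0,0]],[[0.182,0.049,0.65],[0,0,0]],[[0.182,0.049,0.65],[0,0,0]]]'; python3 plan.py .591 -.136 .075 -1 0
```

```text
time: 25.75
tcp_pos: [0.5908, -0.1352, 0.1053]
orientation: [2.239, 2.203, 0.0]
ft_force: [0.2, -1.2, -1.9]
grip_width: 0.0196
grip_force: 50.0
shift [-0.004  0.001  0.151] turn [0.    0.    0.001]
```

```bash
python3 -m creep '[[[0,0,0.03],[0,0,0]],[[0,0,0.06],[0,0,0]],[[0,0,0.09],[0,0,0]],[[0,0,0.12],[0,0,0]],[[0,0,0.135],[0,0,0]],[[0,0,0.145],[0,0,0]],[[0,0,0.15],[0,0,0]],[[0,0,0.15],[0,0,0]]]'
```

```text
time: 26.75
tcp_pos: [0.5907, -0.1351, 0.0751]
orientation: [2.24, 2.203, 0.0]
ft_force: [0.1, 0.3, -2.4]
grip_width: 0.0196
grip_force: 50.0
```

```bash
python3 -m creep '[[[0,0,0.003],[0,0,0]],[[0,0,0.006],[0,0,0]],[[0,0,0.006],[0,0,0]]]'
```

```text
time: 27.12
tcp_pos: [0.5908, -0.1351, 0.0746]
orientation: [2.239, 2.203, 0.0]
ft_force: [-2.4, 1.3, 4.2]
grip_width: 0.0196
grip_force: 50.0
```

Now it is in contact (+4 N). Release slowly, then rise.

```bash
python3 -m creep '[[[0,0,0],[0,0,0]],[[0,0,0],[0,0,0]],[[0,0,0],[0,0,0]],[[0,0,0],[0,0,0]],[[0,0,0],[0,0,0]],[[0,0,0],[0,0,0]],[[0,0,0],[0,0,0]],[[0,0,0],[0,0,0]]]' 0 && python3 -m creep '[[[0,0,-0.05],[0,0,0]],[[0,0,-0.15],[0,0,0]],[[0,0,-0.3],[0,0,0]],[[0,0,-0.5],[0,0,0]],[[0,0,-0.7],[0,0,0]],[[0,0,-0.9],[0,0,0]],[[0,0,-1],[0,0,0]],[[0,0,-1],[0,0,0]]]'; python3 bin.py; python3 - <<'E'
from h import *
s,_=cloud('side'); w,W=cloud('wrist'); t,_=cloud('top')
hsv=cv2.cvtColor(w,cv2.COLOR_BGR2HSV)
m=(abs(W[...,2]-.103)<.007)&(hsv[...,0]<20)&(hsv[...,1]>90)&(np.hypot(W[...,0]-.59,W[...,1]+.136)<.08)
P=W[m]; print(len(P),cv2.minAreaRect(P[:,:2].astype(np.float32)),P[:,2].mean())
cv2.imwrite('pics/m8.png',np.hstack([cv2.resize(s[150:390,160:480],(480,360)),cv2.resize(w[80:440,100:420],(320,360))]))
E
```

```text
time: 28.12
tcp_pos: [0.5906, -0.1351, 0.0738]
orientation: [2.24, 2.203, -0.0]
ft_force: [1.6, 0.3, 0.2]
grip_width: 0.0915
grip_force: 0.0
time: 29.12
tcp_pos: [0.5918, -0.1355, 0.2776]
orientation: [2.236, 2.199, 0.004]
ft_force: [-0.3, 0.4, -0.2]
grip_width: 0.0922
grip_force: 0.0
top 22 [320. 295.] [ 0.428 -0.335  0.016]
top 21 [329. 295.] [ 0.425 -0.353  0.016]
top 22 [342. 296.] [ 0.422 -0.38   0.014]
top 19 [303. 298.] [ 0.425 -0.299  0.015]
top 22 [353. 297.] [ 0.417 -0.402  0.015]
side 25 [372. 261.] [ 0.417 -0.401  0.013]
side 27 [365. 267.] [ 0.422 -0.377  0.013]
side 28 [358. 274.] [ 0.426 -0.352  0.013]
side 28 [353. 280.] [ 0.428 -0.333  0.013]
side 10 [398. 364.] [ 0.307 -0.31  -0.146]
side 6 [399. 374.] [ 0.302 -0.309 -0.181]
wrist 56 [215. 377.] [ 0.426 -0.379  0.013]
wrist 54 [213. 390.] [ 0.42  -0.401  0.013]
2006 ((0.5911880731582642, -0.1337137520313263), (0.10732747614383698, 0.02008836157619953), 88.77061462402344) 0.10244442380369512
```

View pics/m8.png

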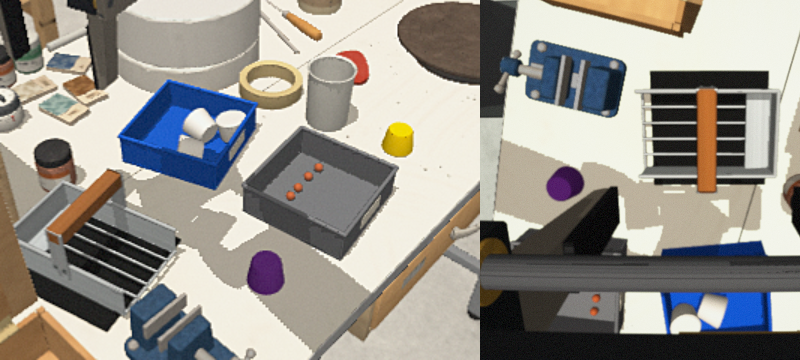

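The basket stands upright and empty in the middle of the mat (grip at (0.591,-0.134), 2–3 mm off centre). Five balls are in the grey bin, three plugs are in the blue tray, and the jar, tape and beaker are where they were.

```bash
python3 -c "
from workcell import manip
print(manip.job_done())"
```

```text
the job is handed in; nothing more can be done
None
```

The job is done and handed in after about 29 s of robot time: all five balls are in the grey bin, all three plugs are in the blue tray, and the empty basket stands upright within about 3 mm of the mat's centre with the gripper clear.

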